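# Four clicks on the badge press

## Robot

A 6-joint arm with a two-finger parallel gripper is mounted at the origin on the work surface. World frame = base frame: x ahead of the robot, y to its left, z up, the work surface at z = 0. Lengths are in m, angles in degrees, forces in N, time in s.
With the tool pointing down it reaches from about 0.35 to 0.875 m from the base axis. Payload 4.2 kg.
Tool frame: the origin (TCP) lies midway between the tips of the shut fingers; the grasp point (between the pads) lies 19 mm behind it; z points along the fingers, y is the direction in which the jaws open and shut (so a half turn about z gives the same grasp; the last joint's range is limited). The gripper opens to 87 mm and grips with 3 to 60 N. Pads are 19 mm wide; open, the fingers measure 117 mm over their backs; the gripper's body (75 mm by 190 mm) begins 51 mm behind the grasp point.
Start: joints at [82.941, 22.042, 0.453, 0, -68.411, -14.817], TCP at [0.233, 0.58, 0.223] pointing down, gripper open.
Joint ranges: [-179.83, 179.83], [-69.29, 118.12], [-61.27, 80.66], [-181.25, 117.63], [-171.15, -9.14], [-177.46, 177.46]. Speed limits (degrees/s): [159.86, 159.86, 180, 180, 180, 180].

## Interface

Orientations are given as a 3x3 rotation matrix whose columns are the frame's x, y, z axes.
In Python, from station import r gives the robot as it stands.
- The arm moves only by the tool play_rows, never from a script. Its argument "commands" is a list that holds one entry, the list of rows, each a list of 7 numbers: the shift along the world's x, y, z in m, then the turn, a rotation vector about the world's x, y, z in rad, then the closure, from 0 (fully open) to 1 (shut). A call has 1 to 5 rows; each row is the pose to reach, as a shift and turn from the pose commanded when the call began; what a row does not reach only later rows make up. A row lasts 1/10 s, in which the tool goes at most 50 mm and 8.59 degrees, less where a joint would pass 70% of its speed; a pose out of reach is approached as far as the arm can. A call with a gripper value outside its range is refused whole. The fingers move at their own pace and stop on an object; the grip force is fixed at half the most. Time passes only in rows, so rows that repeat a pose let the fingers close. It gives the time, the measured TCP pose, the force and the opening at its end, in the units of the state.
- r.sense(): the state, without advancing time (a new reading comes with each control period).
- r.capture(name): name is "side" or "top" or "wrist"; returns a dict with "image" (480x640x3 uint8, red, green, blue), "range_z" (480x640 float32, m along the optical axis (not along the pixel's ray), 0 where there is no reading), "intrinsics" (3x3 intrinsics, pixels), "k1" (the pictures are not rectified: a ray, as slopes to the right and down, at radius r is drawn at 1 + k1 r^2 times it, then the intrinsics apply), "extrinsics" (4x4, takes a point from camera to world coordinates); the wrist camera has in their place "mount" (4x4, takes a point from camera to tool coordinates, whose origin is the TCP and whose axes are the flange's). Camera axes: x right, y up, looking along -z (the intrinsics and any distortion apply to the point x, -y, -z); pixel columns grow to the right and rows downward; lengths in m; the calibration is good to about 2 mm. A picture is of the moment at which its call begins: read the wrist's pose just before it.
- r.finish_job(): hands the job in, once; it reports no verdict.
The state is a dict: "time_s": time; "joints": joint angles; "joint_velocities": joint speeds; "effort": joint torques, N m; "tcp_pos": TCP position; "ee_rot": TCP orientation; "wrist_force": force on the tool from outside, world axes, zero at the start; "moment": the same for the moment, N m; "gripper_width": opening from 0.0 (shut) to 1.0 (fully open).
Only numpy, scipy, OpenCV 4.12 (cv2) and the standard library are available. Lean on these libraries where they do the work, as an engineer would, in place of code of your own. Each camera call takes 0.05 s, during which the arm holds its last target. There are 200 camera calls.

## Task

The next badge shells are thicker: reset the badge press by pushing the red peg of its click-stop depth dial round clockwise, seen from above, exactly four clicks from where it stands now. Push gently from one side with a fingertip, without gripping the peg or dial, let the dial rest in the fourth click and take the hand away. Leave everything else on the table where it is.

Things in the scene. Friction and masses are not known exactly. Their poses are not given: they have to be found in the camera images.
- dial_axis (a point): Centre of the depth dial, on its axis, level with its flat top 73 mm above the table. A flat aluminium disc 92 mm across, 12 mm thick, lying level on a round grey cast pedestal 116 mm across; a flat dark hub cap 28 mm across stands 5 mm higher in its middle. White ticks on the pedestal round the disc are one click (20 degrees) apart. Fixed; z up; its yaw on the board varies.
- press: Fixed: a wooden board (280 x 400 x 20 mm) that carries the dial and, on its -y side, a grey cast badge press with its frame 0.15 to 0.28 m from the dial's axis, 0.30 m tall, its black-ended handle rising to 0.40 m. Origin on the table under the dial's axis, z up; the board reaches from -90 to 190 mm in x and -290 to 110 mm in y.
- peg_top (a point): Centre of the top of the red finger peg on the dial: an upright round peg 14 mm across that stands 24 mm above the dial's flat top, fixed to the dial 38 mm from its axis, with a red line on the disc from the hub towards it. The peg goes round with the dial in a level circle; nothing else stands on the disc.
- depth_dial (a joint): Dial angle, rad, growing clockwise seen from above; at 0 the peg is 100 degrees anticlockwise of dial_axis's x axis. Clicks at 0, 0.349, 0.698 and so on, 20 degrees apart; starts at rest at 0; stops at -0.12 and 3.6. A sprung pawl resists with up to about 5 N at the peg; past the crest midway the dial snaps ahead of the finger into the next click and stays. It may be turned back if too far.
- die_ring: Loose steel die ring lying on the wooden board (board top 20 mm above the table), 54 mm across, 22 mm tall; origin under its centre. Leave alone.
- screwdriver: Loose screwdriver with a blue handle lying on the table left of the board, 190 mm long along its x axis, 26 mm thick; origin below its middle. Leave alone.
- pin_jar: Loose small clear jar with a black lid standing on the wooden board beyond the dial, 54 mm across, 60 mm tall; origin under its centre. Leave alone.

How it is judged:
By the outcome, as a careful person would: the job done as asked, in the order asked, and still so for the second after the job is handed in, with the robot touching nothing.
It also fails if it takes over 56 s, if anything falls off the work surface, if the arm or the gripper's body presses on something with over 40 N, if the wrist force passes 120 N, or if a joint passes its speed limit or range.

## Working session

There is one attempt and no reset: what is moved stays moved. The work goes in short steps, Python scripts to look and compute and a tool call to move; the robot and the scene stay as the last step left them, time stands still between calls to the robot, and variables do not carry over. Pictures are saved under pics/ and viewed, about 8 in all and at most 12, crops included, and the job is handed in when it is done.

Besides the shell and the picture viewer there is one more tool, called as name(argument=value, ...), one argument or row to a line, values as JSON. play_rows: Moves the arm, as the interface text tells. Its arguments: {"type":"object","properties":{"commands":{"type":"array","items":{"type":"array","items":{"type":"array","items":{"type":"number"}}}}},"required":["commands"]}

```bash
mkdir -p pics
cat > h.py <<'E'
import numpy as np, cv2
from station import r
def ray(c,u,v,T=None):
    K=c["intrinsics"];T=c["extrinsics"] if T is None else T
    d=np.array([(u-K[0][2])/K[0][0],(v-K[1][2])/K[1][1]]);s=d.copy()
    for _ in range(20): s=d/(1+c["k1"]*(s@s))
    T=np.array(T);return T[:3,3],T[:3,:3]@np.array([s[0],-s[1],-1])
def onz(c,u,v,z,T=None):
    o,d=ray(c,u,v,T);return o+d*(z-o[2])/d[2]
def save(c,n): cv2.imwrite(f"pics/{n}.png",cv2.cvtColor(c["image"],cv2.COLOR_RGB2BGR))
def red(c):
    h=cv2.cvtColor(c["image"],cv2.COLOR_RGB2HSV)
    m=((h[...,0]<8)|(h[...,0]>172))&(h[...,1]>130)&(h[...,2]>70)
    n,l,s,ce=cv2.connectedComponentsWithStats(m.astype(np.uint8))
    return m,l,[(i,s[i].tolist(),ce[i].round(1).tolist()) for i in range(1,n) if s[i][4]>15]
E
python3 - <<'E'
from h import *
for n in("top","side"):
    c=r.capture(n);save(c,n+"0");print(n,red(c)[2],np.array(c["extrinsics"]).round(3).tolist(),c["k1"])
s=r.sense();print(s["time_s"],s["tcp_pos"],s["ee_rot"],s["gripper_width"])
E
```

```text
top [(1, [323, 40, 23, 22, 105], [334.0, 52.4]), (2, [360, 42, 22, 22, 102], [370.5, 54.1]), (3, [384, 44, 23, 22, 97], [394.8, 56.3]), (4, [421, 51, 23, 21, 104], [431.2, 62.8]), (5, [446, 61, 23, 22, 104], [456.1, 73.0]), (6, [322, 68, 23, 22, 104], [332.5, 80.1]), (7, [353, 76, 23, 22, 108], [363.9, 88.2]), (8, [383, 78, 23, 22, 108], [393.6, 90.0]), (9, [410, 86, 24, 22, 111], [420.9, 97.8]), (10, [441, 87, 23, 22, 109], [451.0, 99.0]), (11, [313, 103, 23, 23, 112], [323.9, 115.1]), (12, [341, 106, 23, 22, 106], [351.8, 117.8]), (13, [378, 111, 24, 23, 111], [389.6, 123.4]), (14, [409, 119, 24, 22, 109], [419.4, 130.9]), (15, [441, 125, 24, 23, 118], [451.7, 137.1]), (16, [337, 247, 18, 13, 73], [342.1, 252.3])] [[-0.008, 0.982, -0.187, 0.442], [-1.0, -0.007, 0.005, 0.093], [0.003, 0.187, 0.982, 0.763], [0.0, 0.0, 0.0, 1.0]] -0.00024099602065270255
side [(1, [439, 220, 5, 9, 18], [440.7, 224.6]), (2, [501, 227, 14, 11, 44], [508.8, 232.7]), (4, [412, 234, 20, 10, 41], [424.3, 240.9]), (5, [430, 244, 10, 12, 32], [433.3, 250.9]), (7, [544, 250, 28, 15, 90], [556.9, 259.7]), (9, [317, 263, 11, 24, 155], [321.8, 272.0]), (10, [565, 266, 29, 17, 103], [578.3, 276.8]), (15, [544, 282, 28, 13, 86], [558.6, 290.3])] [[0.708, 0.4, -0.581, 0.1], [-0.705, 0.374, -0.602, -0.39], [-0.023, 0.837, 0.547, 0.55], [0.0, 0.0, 0.0, 1.0]] -0.0056457532621669556
0.1 [0.23266554 0.57950024 0.22158249] [[ 9.27924126e-01 -3.72768608e-01 -6.17457076e-04]
 [-3.72769103e-01 -9.27922328e-01 -1.82993178e-03]
 [ 1.09188914e-04  1.92820677e-03 -9.99998135e-01]] 0.9977601278041557
```

View pics/top0.png

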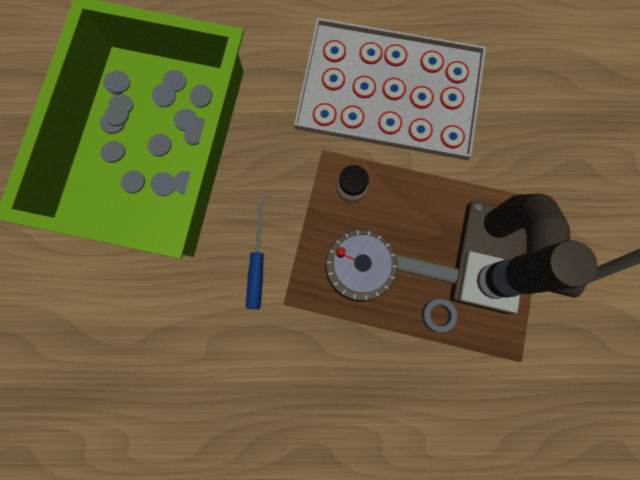

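View pics/side0.png

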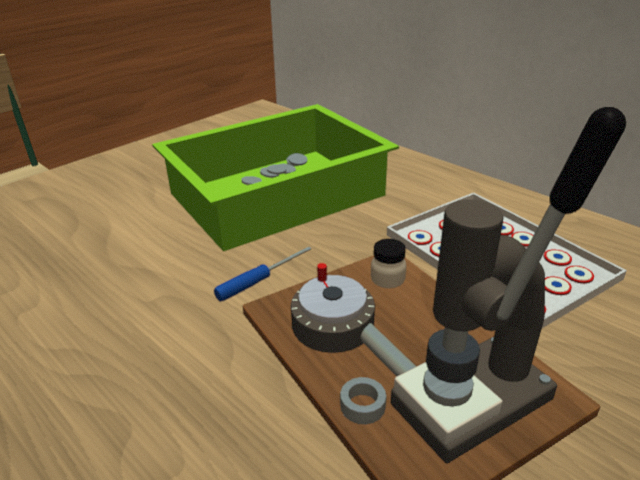

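The top view shows the dial centre at about (363,263), the red peg at (341,252), the jar at (353,183) and the ring at (440,315). The side view agrees, with the peg at (322,272). Next I'll measure the axis and the peg.

Run:
```python
from h import *
t=r.capture("top");s=r.capture("side")
# hub
def hub(c,u,v,w):
    g=cv2.cvtColor(c["image"],cv2.COLOR_RGB2GRAY);m=np.zeros_like(g);m[v-w:v+w,u-w:u+w]=(g[v-w:v+w,u-w:u+w]<75)
    n,l,st,ce=cv2.connectedComponentsWithStats(m);i=l[v,u];return ce[i],st[i]
for c,u,v in((t,363,263),(s,333,294)):
    p,st=hub(c,u,v,14);print("hub",p,st,onz(c,*p,.078))
# disc via gray-blue
h=cv2.cvtColor(t["image"],cv2.COLOR_RGB2HSV)
# peg top: top view bright red; side view upper cap
for c,u,v in((t,341,252),(s,322,272)):
    m,l,_=red(c);i=l[v,u];ys,xs=np.where(l==i)
    K=c["image"]
    print("peg",[(int(y),int(xs[ys==y].min()),int(xs[ys==y].max())) for y in np.unique(ys)])
for u,v in((340.5,251.5),): print("top@.097",onz(t,u,v,.097))
print("side@.097",onz(s,321.8,267,.097))
for z,u,v in((.08,353,176),(.02,440,315),(.02,321,151),(.02,285,303),(.02,522,360)): print(onz(t,u,v,z).round(3))
big=cv2.resize(cv2.cvtColor(np.hstack([t["image"][215:315,313:413],s["image"][250:350,283:383]]),cv2.COLOR_RGB2BGR),(800,400),interpolation=cv2.INTER_CUBIC)
cv2.imwrite("pics/crop.png",big)
print(r.sense()["time_s"])
```

```text
hub [362.33191489 262.5787234 ] [354 254  18  18 235] [0.52925846 0.02571291 0.078     ]
hub [332.06565657 293.02020202] [323 287  19  13 198] [0.52985815 0.02362398 0.078     ]
peg [(247, 340, 341), (248, 338, 343), (249, 337, 344), (250, 337, 344), (251, 337, 344), (252, 337, 344), (253, 337, 344), (254, 338, 344), (255, 339, 345), (256, 346, 348), (257, 348, 350), (258, 350, 352), (259, 353, 354)]
peg [(263, 319, 323), (264, 318, 325), (265, 317, 326), (266, 317, 326), (267, 317, 326), (268, 318, 325), (269, 318, 325), (270, 318, 325), (271, 318, 325), (272, 318, 325), (273, 318, 326), (274, 318, 326), (275, 318, 325), (276, 318, 325), (277, 318, 325), (278, 318, 325), (279, 319, 325), (280, 319, 324), (281, 323, 324), (282, 324, 324), (283, 324, 325), (284, 325, 326), (285, 326, 326), (286, 326, 327)]
top@.097 [0.54399678 0.06029714 0.097     ]
side@.097 [0.54445352 0.05685955 0.097     ]
[0.669 0.037 0.08 ]
[ 0.449 -0.106  0.02 ]
[0.736 0.088 0.02 ]
[0.47 0.15 0.02]
[ 0.376 -0.235  0.02 ]
0.2
```

View pics/crop.png

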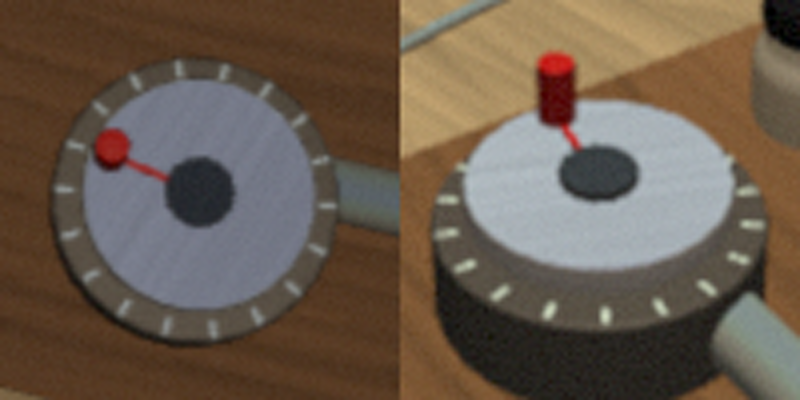

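play_rows(
  commands=[
    [[0.022,-0.04,0,0,0,0,1],[0.044,-0.08,0,0,0,0,1],[0.066,-0.12,0,0,0,0,1],[0.088,-0.16,0,0,0,0,1],[0.11,-0.2,0,0,0,0,1]],
  ],
)

```text
time_s: 0.7
tcp_pos: [0.3433, 0.3782, 0.2225]
ee_rot: [[0.928, -0.372, -0.0], [-0.372, -0.928, -0.0], [0.0, 0.0, -1.0]]
wrist_force: [1.0, 1.0, -0.0]
gripper_width: 0.629
```

play_rows(
  commands=[
    [[0.022,-0.04,0,0,0,0,1],[0.044,-0.08,0,0,0,0,1],[0.066,-0.12,0,0,0,0,1],[0.088,-0.16,0,0,0,0,1],[0.11,-0.2,0,0,0,0,1]],
  ],
)

```text
time_s: 1.2
tcp_pos: [0.4533, 0.1782, 0.2227]
ee_rot: [[0.928, -0.372, 0.0], [-0.372, -0.928, 0.0], [0.0, -0.0, -1.0]]
wrist_force: [-0.2, 0.7, -1.0]
gripper_width: 0.171
```

play_rows(
  commands=[
    [[0.022,-0.04,0,0,0,0,1],[0.044,-0.08,-0.02,0,0,0,1],[0.06,-0.107,-0.04,0,0,-0.02,1],[0.06,-0.107,-0.06,0,0,-0.026,1],[0.06,-0.107,-0.06,0,0,-0.026,1]],
  ],
)

```text
time_s: 1.7
tcp_pos: [0.511, 0.0712, 0.1596]
ee_rot: [[0.917, -0.399, -0.007], [-0.399, -0.917, -0.002], [-0.005, 0.005, -1.0]]
wrist_force: [-0.3, 0.7, 0.4]
gripper_width: 0.01
```

Run:
```python
from h import *
s=r.capture("side");t=r.capture("top");print(r.sense()["tcp_pos"],r.sense()["joints"])
big=np.hstack([cv2.resize(c["image"][a:a+200,b:b+200],(400,400)) for c,a,b in((t,160,260),(s,150,220))])
save({"image":big},"appr")
```

```text
[0.51293952 0.07302477 0.16278604] [ 2.60814327e+01  1.48044087e+01 -1.94740403e+01  2.81078690e-02
 -5.57426778e+01  4.05675195e+01]
```

View pics/appr.png

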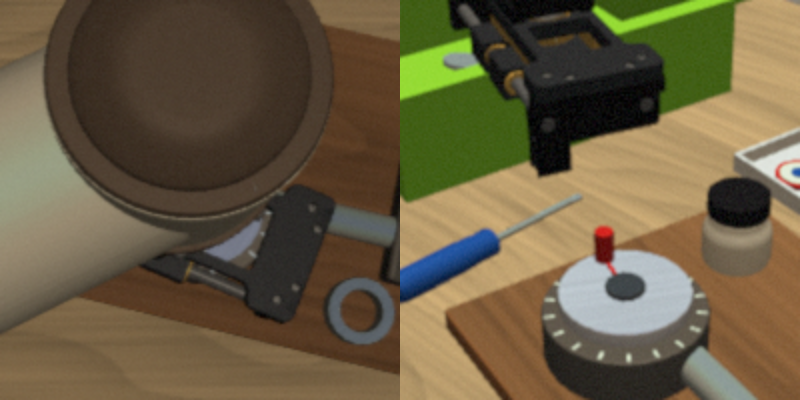

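The side view shows the fingertip above and to the left of the peg, with the hub and jar clear. I'll go down now.

play_rows(
  commands=[
    [[0,0,-0.025,0,0,0,1],[0,0,-0.05,0,0,0,1],[0,0,-0.07,0,0,0,1],[0,0,-0.079,0,0,0,1],[0,0,-0.079,0,0,0,1]],
  ],
)

```text
time_s: 2.3
tcp_pos: [0.5127, 0.0736, 0.0836]
ee_rot: [[0.919, -0.395, -0.0], [-0.395, -0.919, -0.0], [-0.0, 0.001, -1.0]]
wrist_force: [-0.1, -0.1, 0.5]
gripper_width: 0.007
```

play_rows(
  commands=[
    [[0.005,-0.002,0,0,0,0,1],[0.009,-0.004,0,0,0,0,1],[0.013,-0.0055,0,0,0,0,1],[0.013,-0.0055,0,0,0,0,1]],
  ],
)

```text
time_s: 2.7
tcp_pos: [0.5269, 0.0674, 0.0842]
ee_rot: [[0.918, -0.397, 0.002], [-0.397, -0.918, 0.001], [0.001, -0.001, -1.0]]
wrist_force: [-0.5, -0.5, -0.4]
gripper_width: 0.001
```

```bash
cat > look.py <<'E'
from h import *
import sys
s=r.capture("side");q=r.sense();print(q["time_s"],q["tcp_pos"],q["wrist_force"])
m,l,L=red(s)
L=[x for x in L if 270<x[2][0]<390 and 240<x[2][1]<330];print(L)
if len(sys.argv)>1: save({"image":cv2.resize(s["image"][200:350,230:430],(800,600))},sys.argv[1])
E
python3 look.py c1
```

```text
2.75 [0.52639424 0.0673678  0.08395851] [ 0.70176024  0.29547622 -0.37800853]
[(10, [318, 271, 10, 16, 76], [322.3, 276.8])]
```

View pics/c1.png

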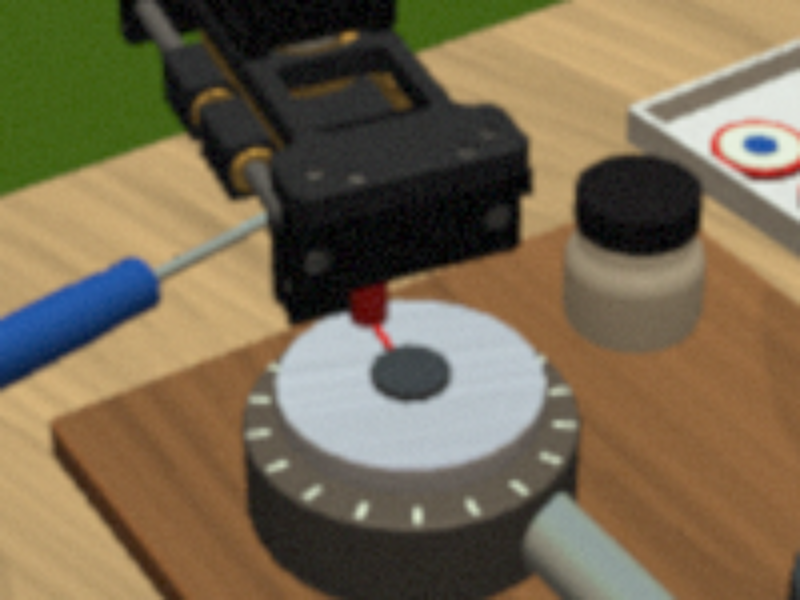

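The finger is about 2–3 mm short of the peg at crop position (345,300), as predicted, and the carrier is clear above it. Next is the arc table.

Run:
```python
import numpy as np
A=np.array([.5295,.0247])
for th in range(0,80,3):
    f=np.radians(66.6-th);R=np.array([np.cos(f),np.sin(f)]);T=np.array([-R[1],R[0]])
    p=A+.038*R+.0165*T;d=p-[.5262,.0672];print(th,p.round(4),d.round(4),round(-np.radians(th),3))
```

```text
0 [0.5294 0.0661] [ 0.0032 -0.0011] -0.0
3 [0.5316 0.0661] [ 0.0054 -0.0011] -0.052
6 [0.5338 0.0659] [ 0.0076 -0.0013] -0.105
9 [0.5359 0.0656] [ 0.0097 -0.0016] -0.157
12 [0.5381 0.0652] [ 0.0119 -0.002 ] -0.209
15 [0.5402 0.0647] [ 0.014  -0.0025] -0.262
18 [0.5423 0.0641] [ 0.0161 -0.0031] -0.314
21 [0.5443 0.0634] [ 0.0181 -0.0038] -0.367
24 [0.5463 0.0626] [ 0.0201 -0.0046] -0.419
27 [0.5483 0.0616] [ 0.0221 -0.0056] -0.471
30 [0.5502 0.0606] [ 0.024  -0.0066] -0.524
33 [0.552  0.0595] [ 0.0258 -0.0077] -0.576
36 [0.5538 0.0582] [ 0.0276 -0.009 ] -0.628
39 [0.5555 0.0569] [ 0.0293 -0.0103] -0.681
42 [0.5572 0.0555] [ 0.031  -0.0117] -0.733
45 [0.5588 0.054 ] [ 0.0326 -0.0132] -0.785
48 [0.5603 0.0525] [ 0.0341 -0.0147] -0.838
51 [0.5617 0.0508] [ 0.0355 -0.0164] -0.89
54 [0.563  0.0491] [ 0.0368 -0.0181] -0.942
57 [0.5642 0.0473] [ 0.038  -0.0199] -0.995
60 [0.5654 0.0455] [ 0.0392 -0.0217] -1.047
63 [0.5664 0.0436] [ 0.0402 -0.0236] -1.1
66 [0.5673 0.0416] [ 0.0411 -0.0256] -1.152
69 [0.5682 0.0396] [ 0.042  -0.0276] -1.204
72 [0.5689 0.0376] [ 0.0427 -0.0296] -1.257
75 [0.5695 0.0355] [ 0.0433 -0.0317] -1.309
78 [0.57   0.0334] [ 0.0438 -0.0338] -1.361
```

play_rows(
  commands=[
    [[0.0032,-0.0011,0,0,0,0,1],[0.0054,-0.0011,0,0,0,-0.052,1],[0.0076,-0.0013,0,0,0,-0.105,1],[0.0097,-0.0016,0,0,0,-0.157,1],[0.0119,-0.002,0,0,0,-0.209,1]],
  ],
)

```text
time_s: 3.25
tcp_pos: [0.5375, 0.0658, 0.0836]
ee_rot: [[0.815, -0.58, -0.001], [-0.58, -0.815, 0.0], [-0.001, -0.0, -1.0]]
wrist_force: [-1.1, 0.9, 0.9]
gripper_width: 0.002
```

```bash
python3 look.py
```

```text
3.3 [0.53801678 0.06571912 0.08364361] [-0.08089287  0.42128972  0.42710483]
[(11, [322, 268, 8, 18, 86], [326.2, 275.1])]
```

```bash
cat >> look.py <<'E'
A=np.array([.5295,.0247])
T=np.linalg.inv(s["extrinsics"]);K=np.array(s["intrinsics"])
def proj(p):
    q=T@np.append(p,1);a,b=q[0]/-q[2],-q[1]/-q[2];k=1+s["k1"]*(a*a+b*b);return (K@[a*k,b*k,1])[:2].round(1)
for th in(0,10,20,30,40,50,60,70,80,90,100):
    f=np.radians(66.6-th);P=A+.038*np.array([np.cos(f),np.sin(f)])
    print(th,"base",proj([*P,.073]),"top",proj([*P,.097]))
E
python3 look.py c2
```

```text
3.35 [0.53794116 0.06561367 0.08358151] [-0.49697239  0.65406493 -0.13638305]
[(9, [322, 268, 9, 19, 91], [326.7, 275.1])]
0 base [320.8 280.1] top [320.5 266.2]
10 base [325.3 279.2] top [325.  265.3]
20 base [329.9 278.8] top [329.8 264.9]
30 base [334.6 278.9] top [334.6 265. ]
40 base [339.3 279.5] top [339.3 265.5]
50 base [343.7 280.5] top [343.8 266.6]
60 base [347.8 282. ] top [347.9 268. ]
70 base [351.4 284. ] top [351.6 269.9]
80 base [354.5 286.3] top [354.8 272.2]
90 base [356.9 288.9] top [357.2 274.8]
100 base [358.6 291.7] top [358.9 277.6]
```

View pics/c2.png

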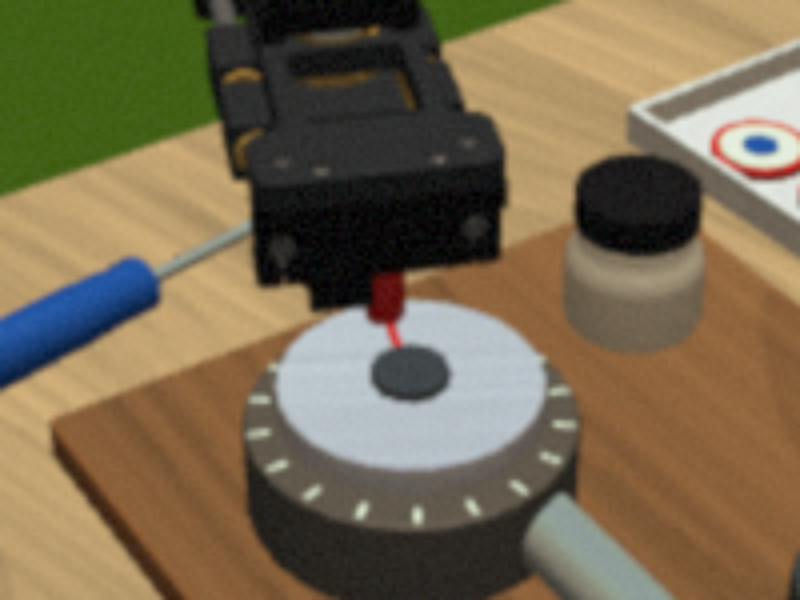

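Peg is at about 12° (column 326), in contact and short of the first crest. I'll continue.

play_rows(
  commands=[
    [[0.0021,-0.0005,0,0,0,-0.052,1],[0.0042,-0.0011,0,0,0,-0.105,1],[0.0062,-0.0018,0,0,0,-0.157,1],[0.0082,-0.0026,0,0,0,-0.209,1],[0.0102,-0.0036,0,0,0,-0.262,1]],
  ],
)

```text
time_s: 3.85
tcp_pos: [0.5474, 0.0622, 0.0834]
ee_rot: [[0.637, -0.771, -0.001], [-0.771, -0.637, 0.001], [-0.001, 0.0, -1.0]]
wrist_force: [-2.1, 2.6, 0.7]
gripper_width: 0.004
```

```bash
python3 look.py|head -2
```

```text
3.9 [0.54780794 0.06207814 0.08346421] [-0.54590821  1.37437839  0.77988508]
[(11, [329, 268, 9, 18, 104], [332.8, 274.4])]
```

play_rows(
  commands=[
    [[0.0019,-0.001,0,0,0,-0.052,1],[0.0037,-0.0021,0,0,0,-0.105,1],[0.0055,-0.0034,0,0,0,-0.157,1],[0.0072,-0.0047,0,0,0,-0.209,1],[0.0089,-0.0061,0,0,0,-0.262,1]],
  ],
)

```text
time_s: 4.4
tcp_pos: [0.5568, 0.0557, 0.0835]
ee_rot: [[0.417, -0.909, -0.0], [-0.909, -0.417, -0.0], [-0.0, 0.0, -1.0]]
wrist_force: [-2.6, 3.7, 1.0]
gripper_width: 0.004
```

```bash
python3 look.py|head -2
```

```text
4.45 [0.55682801 0.05571413 0.08341862] [-0.57195142  1.22748898 -0.12597224]
[(10, [336, 262, 10, 25, 169], [340.2, 271.8])]
```

play_rows(
  commands=[
    [[0.0016,-0.0015,0,0,0,-0.052,1],[0.0031,-0.003,0,0,0,-0.105,1],[0.0045,-0.0047,0,0,0,-0.157,1],[0.0058,-0.0064,0,0,0,-0.209,1],[0.0058,-0.0064,0,0,0,-0.209,1]],
  ],
)

```text
time_s: 4.95
tcp_pos: [0.5627, 0.0491, 0.0835]
ee_rot: [[0.221, -0.975, 0.0], [-0.975, -0.221, -0.0], [0.0, -0.0, -1.0]]
wrist_force: [-0.3, 0.3, -0.7]
gripper_width: 0.005
```

```bash
python3 look.py c3|head -2
```

```text
5.0 [0.56264227 0.04917782 0.08351659] [0.01666549 0.30059801 0.12864217]
[(9, [340, 265, 14, 24, 169], [348.4, 274.1])]
```

View pics/c3.png

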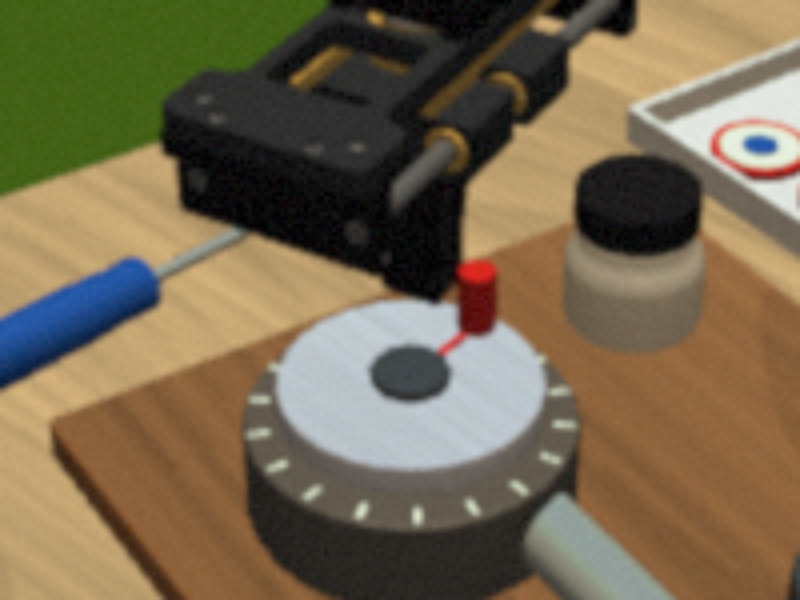

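Three clicks are done, with the peg at about column 348.5, which is 60°. Now I'll ease to 69° and look.

play_rows(
  commands=[
    [[0.0012,-0.0018,0,0,0,-0.052,1],[0.0024,-0.0036,0,0,0,-0.105,1],[0.0034,-0.0055,0,0,0,-0.157,1],[0.0043,-0.0075,0,0,0,-0.209,1],[0.0052,-0.0095,0,0,0,-0.262,1]],
  ],
)

```text
time_s: 5.5
tcp_pos: [0.5679, 0.0404, 0.0835]
ee_rot: [[-0.041, -0.999, 0.0], [-0.999, 0.041, 0.001], [-0.001, -0.0, -1.0]]
wrist_force: [-0.6, 1.5, -0.3]
gripper_width: 0.006
```

```bash
python3 look.py|head -2
```

```text
5.55 [0.56796685 0.03999087 0.08355594] [-0.20398197  0.2440828   0.59264497]
[(11, [341, 266, 16, 24, 177], [351.3, 275.6])]
```

play_rows(
  commands=[
    [[0.0004,-0.001,0,0,0,-0.026,1],[0.0007,-0.002,0,0,0,-0.052,1],[0.0007,-0.002,0,0,0,-0.052,1]],
  ],
)

```text
time_s: 5.85
tcp_pos: [0.5685, 0.0377, 0.0835]
ee_rot: [[-0.093, -0.996, -0.0], [-0.996, 0.093, -0.0], [0.0, 0.0, -1.0]]
wrist_force: [0.3, -0.6, -0.4]
gripper_width: 0.003
```

```bash
python3 look.py|head -2
```

```text
5.9 [0.56847058 0.03774092 0.08352654] [-0.09623817  0.22179051  0.7218052 ]
[(11, [343, 268, 18, 23, 178], [355.1, 277.9])]
```

The dial snapped to about column 355, as predicted for 80°. Backing off, then lifting away.

play_rows(
  commands=[
    [[0.001,0.01,0,0,0,0,1],[0.002,0.02,0,0,0,0,1],[0.003,0.03,0.01,0,0,0,1],[0.003,0.035,0.045,0,0,0,1],[0.003,0.035,0.085,0,0,0,1]],
  ],
)

```text
time_s: 6.4
tcp_pos: [0.5709, 0.0742, 0.1689]
ee_rot: [[-0.091, -0.996, -0.003], [-0.996, 0.091, -0.001], [0.001, 0.003, -1.0]]
wrist_force: [0.3, 0.8, 0.1]
gripper_width: 0.006
```

play_rows(
  commands=[
    [[-0.015,0.035,0.03,0,0,0,1],[-0.035,0.075,0.03,0,0,0,1],[-0.055,0.115,0.03,0,0,0,1],[-0.075,0.155,0.03,0,0,0,1],[-0.095,0.195,0.03,0,0,0,1]],
  ],
)

```text
time_s: 6.9
tcp_pos: [0.4754, 0.2703, 0.1998]
ee_rot: [[-0.092, -0.996, 0.001], [-0.996, 0.092, 0.001], [-0.001, -0.001, -1.0]]
wrist_force: [0.1, -0.5, 0.4]
gripper_width: 0.005
```

play_rows(
  commands=[
    [[-0.02,0.04,0,0,0,0,1],[-0.04,0.08,0,0,0,0,1],[-0.06,0.12,0,0,0,0,1],[-0.08,0.16,0,0,0,0,1],[-0.08,0.16,0,0,0,0,1]],
  ],
)

```text
time_s: 7.4
tcp_pos: [0.3941, 0.433, 0.1992]
ee_rot: [[-0.086, -0.996, 0.001], [-0.996, 0.086, 0.002], [-0.002, -0.001, -1.0]]
wrist_force: [-0.3, -0.4, 0.3]
gripper_width: 0.007
```

```bash
python3 look.py|head -2
python3 - <<'E'
from h import *
t=r.capture("top");save(t,"final");m,l,L=red(t);L=[x for x in L if x[2][1]>200];print(L)
s=r.capture("side")
A=np.array([.5295,.0247])
x,y,w,h,_=L[0][1]
ys,xs=np.where(l==L[0][0]);d=np.array([np.hypot(xs-362.3,ys-262.6)]);k=d[0]>16
print(xs[k].mean(),ys[k].mean())
p=onz(t,xs[k].mean(),ys[k].mean(),.097)[:2];print(p,np.hypot(*(p-A)),np.degrees(np.arctan2(*(p-A)[::-1])))
big=np.hstack([cv2.resize(c["image"][a:a+200,b:b+200],(400,400)) for c,a,b in((t,160,250),(s,200,220))]);save({"image":big},"fin")
E
```

```text
7.45 [0.39476309 0.43081106 0.19903898] [ 0.20783083 -0.11842654 -0.05298206]
[(11, [342, 269, 19, 22, 174], [355.1, 278.3])]
[(16, [365, 233, 9, 9, 64], [369.2, 236.9])]
369.15625 236.921875
[0.56619168 0.01617262] 0.037669553334238576 -13.083646304289587
```

View pics/fin.png

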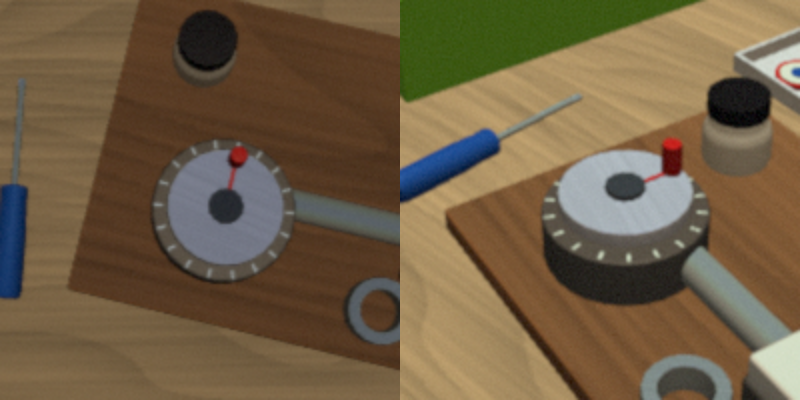

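The picture shows the peg at top pixel (369,237). That is -13.1° against 66.6° at the start, so it turned 79.7° clockwise, which is four clicks. The jar, ring and screwdriver look unmoved and the hand is clear, so I'm handing in.

```bash
python3 -c "
from station import r
print(r.finish_job())"
```

```text
the job is handed in; nothing more can be done
None
```

I pushed the peg round clockwise with the shut fingertips on one side, without gripping it. The dial snapped into the fourth click and I took the hand well clear. I handed the job in at about 7.5 s of robot time.

- **Dial angle:** In the last top view the peg stands at -13.1°, against 66.6° at the start. That is a turn of 79.7°, where four clicks is 80°. The peg measured 37.7 mm from the axis, where it should be 38 mm. The last side view agreed with 80°.
- **Forces:** The wrist force readings stayed under about 5 N while pushing.
- **Other things on the table:** The jar, die ring and screwdriver look unmoved in the last pictures; I judged this by eye and did not measure it.

No check failed or disagreed. The hand-in reports no verdict.

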